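Unhitch the bottle shaker's drive arm and hold it up

TASK

Free the bottle shaker's drive arm for cleaning: wind the key on the gearbox clockwise to its stop (re-gripping as needed) so that the transport bolt is drawn back off the arm. Then pull the sprung latch on the coupler sideways, lift the coupler off its ball to about 6 cm above its seat and finish still holding it up there, steady, in the gripper. Leave the other things on the bench where they are.

Things in the scene. Friction and masses are not known exactly. Their poses are not given: they have to be found in the camera images.
- shaker: bottle shaker, bolted down: 12 mm bed plate (200 x 285 mm) joined at its -y end to a low chassis with bottles. Origin on the bench straight under the drive ball; z up; -y runs from the ball along the drive arm to its hinge; +x points across the arm to the key's gearbox (60 x 64 mm, top 96 mm above the bench, centre 80 mm to +x and 110 mm to -y of the ball).
- ball (a point): centre of the 26 mm steel drive ball, fixed to the bed plate, 61.5 mm above the bench.
- drive_arm: drive arm (tongue), about 0.45 kg: level bar 30 mm wide, top 82 mm above the bench, ending in a 54 x 54 mm dark coupler over the ball. Origin on its hinge, 200 mm to -y of the ball, 66 mm up; hinge axis = shaker's x. The ball end swings up (to 0.9 rad) and falls back if let go. It cannot rise while the latch is home or the transport bolt lies over the bar.
- coupler (a point): centre of the coupler's socket, in the drive arm; coincides with the ball's centre while the arm is seated, and rises with the arm.
- latch_grip (a point): point to grip on the latch's upright steel tab on top of the coupler: 14 mm thick along the shaker's x, 26 mm wide along its y, 45 mm tall. The point is 25 mm above the tab's foot, 20 mm below its top, 118 mm above the bench at rest. The tab tilts and rises with the arm and is strong enough to lift it by.
- latch (a joint): how far the latch is pulled, m: 0 = sprung home (catch under the ball), 0.014 = at its stop. Pull it along the shaker's -x (sideways to the arm, away from the gearbox) against a spring, 4 N at first, 9 N at the stop; it springs back if let go. The catch clears the ball beyond about 0.006.
- key_grip (a point): the point to grip on the winding key, on its upright axis on top of the gearbox, 122 mm above the bench. The key is an upright flat steel wing 38 mm long, 9 mm thick and 32 mm tall, its middle at this point; this point's x axis runs along the wing's length, its y axis through its thickness.
- key (a joint): how far the key is wound, rad, growing clockwise seen from above: 0 = unwound (wing along the shaker's x), 2.8 = its stop; starts at 0 to 0.6. It stays where it is left and takes about 0.15 N m. Winding draws the flat transport bolt (14 mm wide, across the top of the bar half-way along) back into the gearbox; off the bar at about 2.3 rad.
- cap: small round screw cap, 34 mm across, 16 mm tall, on the bed plate beside the arm; bystander, not part of the job. Origin at the underside's centre.
- jar: lidded specimen jar, 52 mm across, 75 mm tall; bystander, not part of the job. Origin at the underside's centre.
- weigh_cup: small open weighing cup, 60 mm across, 35 mm tall; bystander, not part of the job. Origin at the underside's centre.
- weight: knobbed brass balance weight, 36 mm across, 54 mm tall, on the bed plate; bystander, not part of the job. Origin at the underside's centre.
- spatula: flat steel lab spatula lying on the bench, 190 mm long; bystander, not part of the job. Origin at the underside's centre.
- media_bottle: large capped media bottle, 86 mm across, 180 mm tall; bystander, not part of the job. Origin at the underside's centre.
- reagent: capped reagent bottle, 60 mm across, 110 mm tall; bystander, not part of the job. Origin at the underside's centre.

How it is judged:
By the outcome, as a careful person would: the job done as asked, in the order asked, and still so for the second after the job is handed in, while the arm keeps its last pose, push and grip.
It also fails if it takes over 48 s, if anything falls off the work surface, if the arm or the gripper's body presses on something with over 40 N, if the wrist force passes 120 N, or if a joint passes its speed limit or range.

ROBOT

A 6-joint arm with a two-finger parallel gripper is mounted at the origin on the work surface. World frame = base frame: x ahead of the robot, y to its left, z up, the work surface at z = 0. Lengths are in mm, angles in rad, forces in N, time in s.
With the tool pointing down it reaches from about 350 to 850 mm from the base axis. Payload 8.1 kg.
Tool frame: the origin (TCP) lies on the centre line of the jaws, within the pads' length; the fingertips stand 22 mm ahead of it and the grasp point (between the pads) lies 3 mm ahead of it; y points along the fingers, x is the direction in which the jaws open and shut, and the axes are right-handed (so a half turn about y gives the same grasp; the last joint's range is limited). The gripper opens to 93 mm and grips with 3 to 60 N. Pads are 15 mm wide; open, the fingers measure 128 mm over their backs; the gripper's body (75 mm by 188 mm) begins 65 mm behind the grasp point.
Start: joints at [1.102, 0.13, 1.488, -0, 1.523, -0.085], TCP at [224.647, 556.362, 240.635] pointing down, gripper open.
Joint ranges: [-2.96, 2.96], [-0.89, 2.26], [0.02, 2.5], [-1.34, 4.48], [0, 2.73], [-2.66, 2.66]. Speed limits (rad/s): [2.39, 2.39, 2.79, 3.14, 3.14, 3.14].

INTERFACE

Orientations are given as a unit quaternion [x, y, z, w].
In Python, from cell import r, eyes gives the robot as it stands.
- The arm moves only by the shell command python3 -m handwheel 'ROWS' [FORCE]. ROWS is JSON, a list of rows, each an object with "hand": the closure, from -1 (fully open) to 1 (shut), so that 0 is half open; "linear": the shift along the tool's x, y, z in mm, a list of three; "rotation": the turn, a rotation vector about the tool's x, y, z in rad, a list of three. In form: [{"hand": hand, "linear": [dx, dy, dz], "rotation": [rx, ry, rz]}, ...]. A call has exactly 8 rows; each row shifts and turns the pose as measured when the row begins, along the tool's axes as they then stand; what a row does not reach is not made up. A row lasts 1/10 s, in which the tool goes at most 50 mm and 8.59 degrees, less where a joint would pass 70% of its speed; a pose out of reach is approached as far as the arm can. A call is refused whole if a number of a shift passes 50 or a number of a turn 0.15, either way. A call with a gripper value outside its range is refused whole. The fingers move at their own pace and stop on an object; FORCE is the grip in N (left out, the last holds). Time passes only in rows, so rows that do not move let the fingers close, or fill a call up. It gives the time, the measured TCP pose, the force and the opening at its end, in the units of the state.
- r.get_obs(): the state, without advancing time (a new reading comes with each control period).
- eyes.read_camera(name): name is "scene" or "top" or "wrist"; returns the picture (400x640x3 uint8, blue, green, red); there is no depth.
- eyes.camera_model(name): a dict with "vfov" (degrees; the focal length in pixels is half the picture's height over the tangent of half this angle, whatever the lens; pixels are square), "cx", "cy" (the principal point, pixels), "k1" (the pictures are not rectified: a ray, as slopes to the right and down, at radius r is drawn at 1 + k1 r^2 times it, then the intrinsics apply), "pose" (4x4, takes a point from camera to world coordinates); the wrist camera has in their place "mount" (4x4, takes a point from camera to tool coordinates, whose origin is the TCP and whose axes are the tool frame's). Camera axes: x right, y up, looking along -z (the intrinsics and any distortion apply to the point x, -y, -z); pixel columns grow to the right and rows downward; lengths in mm; the calibration is good to about 2 mm. A picture is of the moment at which its call begins: read the wrist's pose just before it. camera_model takes no time and is no camera call.
- r.close_job(): hands the job in, once; it reports no verdict.
Trained networks look in the newest picture that a camera, given by its name, has taken for a name from the list of things; names that differ only in an ending like _2 or _b are one class to them, and where a whole thing is asked for, a point or a joint stands for the part that bears it (a point fixed in the world has none). Each returns a list of dicts, best first, with "p" (0 to 1); they miss things now and then, are a little off and sometimes report something else, mostly with a low value. They report only what shows in the picture. A call takes as long as a camera call.
- eyes.recognise(camera, thing): "position" ([column, row] as shares, 0 to 1, of the picture: columns of its width, rows of its height, amid what is visible of it).
The state is a dict: "t": time; "qpos": joint angles; "qd": joint speeds; "effort": joint torques, N m; "tcp_pos": TCP position; "tcp_rot": TCP orientation; "wrist_force": force on the tool from outside, world axes, zero at the start; "torque": the same for the moment, N m; "finger_gap": opening from 0.0 (shut) to 1.0 (fully open).
Only numpy, scipy, OpenCV 4.12 (cv2) and the standard library are available. Lean on these libraries where they do the work, as an engineer would, in place of code of your own. Each camera call takes 0.05 s, during which the arm holds its last target. There are 200 camera calls.

## Working session

There is one attempt and no reset: what is moved stays moved. The work goes in short steps, Python scripts to look and compute and a shell command to move; the robot and the scene stay as the last step left them, time stands still between calls to the robot, and variables do not carry over. Pictures are saved under pics/ and viewed, about 8 in all and at most 12, crops included, and the job is handed in when it is done.

```bash
mkdir -p pics; ls
cat > h.py <<'E'
import numpy as np, cv2
from cell import r, eyes
from scipy.spatial.transform import Rotation as R
def ray(cam,u,v):
    m=eyes.camera_model(cam); f=200/np.tan(np.radians(m["vfov"])/2)
    d=np.array([(u-m["cx"])/f,(v-m["cy"])/f]); k=m["k1"]; s=d.copy()
    for _ in range(30): s=d/(1+k*(s@s))
    if "pose" in m: T=np.array(m["pose"])
    else:
        o=r.get_obs(); T=np.eye(4); T[:3,:3]=R.from_quat(o["tcp_rot"]).as_matrix(); T[:3,3]=o["tcp_pos"]; T=T@np.array(m["mount"])
    return T[:3,3], T[:3,:3]@np.array([s[0],-s[1],-1])
def atz(cam,u,v,z):
    c,d=ray(cam,u,v); return c+d*(z-c[2])/d[2]
def proj(cam,P):
    m=eyes.camera_model(cam); f=200/np.tan(np.radians(m["vfov"])/2)
    if "pose" in m: T=np.array(m["pose"])
    else:
        o=r.get_obs(); T=np.eye(4); T[:3,:3]=R.from_quat(o["tcp_rot"]).as_matrix(); T[:3,3]=o["tcp_pos"]; T=T@np.array(m["mount"])
    p=np.linalg.inv(T)@np.append(P,1); s=np.array([p[0],-p[1]])/-p[2]; s=s*(1+m["k1"]*(s@s))
    return np.array([m["cx"],m["cy"]])+f*s
E
python3 - <<'E'
from h import *
o=r.get_obs(); print(o["t"],o["tcp_pos"],o["tcp_rot"])
im={}
for c in ["top","scene"]:
    im[c]=eyes.read_camera(c); cv2.imwrite(f"pics/{c}0.png",im[c])
    for t,z in [("latch_grip",118),("key_grip",122),("coupler",82),("jar",40),("reagent",60),("media_bottle",90),("weight",30)]:
        for d in eyes.recognise(c,t)[:2]:
            u,v=d["position"][0]*640,d["position"][1]*400
            print(c,t,round(d["p"],2),round(u),round(v),atz(c,u,v,z).round())
E
```

```text
pics
0.0 [224.39320059 555.88329353 239.59200022] [ 0.58650229  0.39488811 -0.39603339 -0.58586347]
top latch_grip 0.66 347 214 [527.  54. 118.]
top latch_grip 0.58 335 266 [430.  75. 118.]
top key_grip 0.67 414 181 [590. -69. 122.]
top coupler 0.92 377 218 [521.  -7.  82.]
top jar 0.8 283 184 [590. 179.  40.]
top reagent 0.63 181 272 [411. 377.  60.]
top media_bottle 0.62 186 114 [721. 368.  90.]
top weight 0.69 347 164 [635.  48.  30.]
scene latch_grip 0.78 299 197 [535.  51. 118.]
scene coupler 0.84 286 221 [544.  -2.  82.]
scene coupler 0.62 254 241 [ 551. -103.   82.]
scene jar 0.95 348 208 [576. 186.  40.]
scene jar 0.15 300 201 [464. 119.  40.]
scene media_bottle 0.62 436 192 [735. 347.  90.]
scene media_bottle 0.53 255 239 [ 555. -101.   90.]
scene weight 0.76 325 244 [628.  46.  30.]
```

Run:
```python
import cv2
a=cv2.imread("pics/top0.png")[120:310,270:480]; b=cv2.imread("pics/scene0.png")[130:330,190:400]
cv2.imwrite("pics/a.png",cv2.resize(a,None,fx=3,fy=3,interpolation=2)); cv2.imwrite("pics/b.png",cv2.resize(b,None,fx=3,fy=3,interpolation=2)[:600])
```

```text
(no output)
```

View pics/a.png

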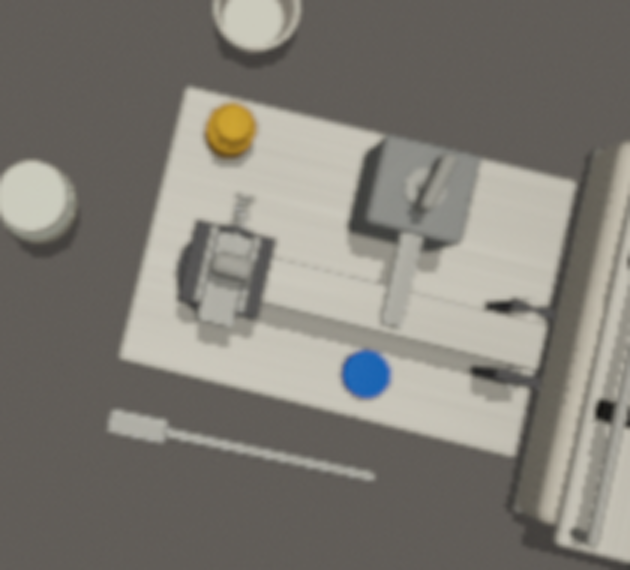

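View pics/b.png

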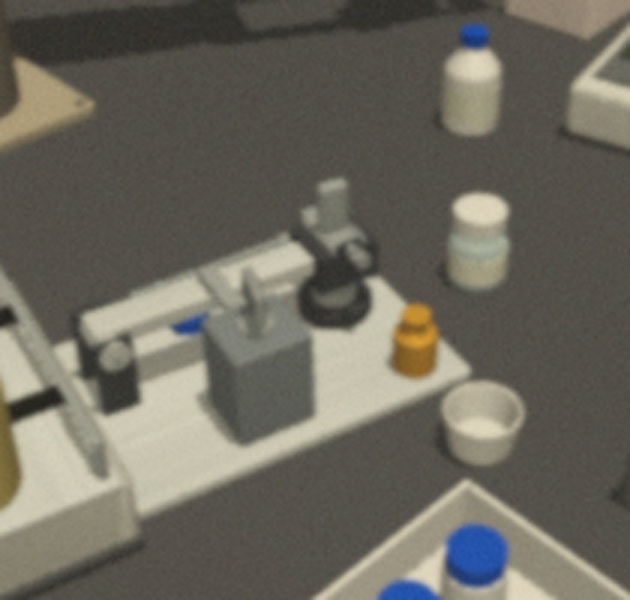

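Run:
```python
from h import *
f=lambda p,z:atz("top",270+p[0]/3,120+p[1]/3,z)
A,B,C,D=[f(p,12) for p in [(187,88),(122,357),(577,180),(515,455)]]
print("plate",A.round(),B.round(),C.round(),D.round(),np.linalg.norm(A-B),np.linalg.norm(A-C),np.linalg.norm(B-D))
e=(A-B)/np.linalg.norm(A-B);g=(A-C)/np.linalg.norm(A-C);h=(B-D)/np.linalg.norm(B-D)
for v in (e,g,h): print(np.degrees(np.arctan2(v[1],v[0])).round(1))
G=[f(p,96) for p in [(388,135),(480,160),(460,247),(367,217)]]
print("gear",np.round(G),np.mean(G,0).round(1))
print("keytop",f((445,160),138).round(),f((422,205),138).round())
print("tabtop",f((234,262),138).round(1), f((235,268),118).round(1))
g=lambda p,z:atz("scene",190+p[0]/3,130+p[1]/3,z)
print("scene tabtop",g((333,184),138).round(1),"foot",g((333,225),93).round(1))
print("scene keytop",g((250,272),138).round(1))
m=eyes.camera_model("top");print(np.array(m["pose"]).round(2)[:3,3]);print(np.array(eyes.camera_model("wrist")["mount"]).round(2))
```

```text
plate [669.  78.  12.] [478. 122.  12.] [ 606. -198.   12.] [ 413. -152.   12.] 196.23684045326692 283.2561837030285 282.0876933167526
-13.0
77.1
76.6
gear [[ 624.  -48.   96.]
 [ 608. -107.   96.]
 [ 552.  -94.   96.]
 [ 571.  -35.   96.]] [588.5 -71.   96. ]
keytop [602. -75. 138.] [574. -61. 138.]
tabtop [538.7  53.4 138. ] [536.1  51.2 118. ]
scene tabtop [541.1  51.5 138. ] foot [535.   56.3  93. ]
scene keytop [582.7 -68.4 138. ]
[497.8  109.86 902.11]
[[   1.      0.      0.      1.1 ]
 [  -0.      0.29   -0.96 -145.07]
 [  -0.      0.96    0.29   81.84]
 [   0.      0.      0.      1.  ]]
```

```bash
cat >> h.py <<'E'
def st():
    o=r.get_obs(); M=R.from_quat(o["tcp_rot"]).as_matrix(); return o,M
def go(P,ang):
    """tool-frame shift (mm) to put TCP at P, and turn about tool y so tool x has world heading ang (deg)"""
    o,M=st(); cur=np.degrees(np.arctan2(M[1,0],M[0,0])); d=(ang-cur+180)%360-180
    print("t",o["t"],"tcp",np.round(o["tcp_pos"],1),"q",np.round(o["qpos"],2),"F",np.round(o["wrist_force"],1),"gap",round(o["finger_gap"]*93,1))
    print("jaw heading",cur.round(1),"tool y",M[:,1].round(3),"shift",(M.T@(np.array(P)-o["tcp_pos"])).round(1),"ry",round(-np.radians(d),3), "rv_full",R.from_matrix(M.T@np.array([[np.cos(np.radians(ang)),0,np.sin(np.radians(ang))],[np.sin(np.radians(ang)),0,-np.cos(np.radians(ang))],[0,-1,0]])).as_rotvec().round(3))
E
python3 -c "
from h import *
go([588,-69,200],63.4);go([588,-69,200],-116.6)"
```

```text
t 0.8 tcp [224.6 556.3 240.6] q [ 1.1   0.13  1.49 -0.    1.52 -0.09] F [-0.3 -0.3  0.3] gap 93.2Traceback (most recent call last):
  File "<string>", line 3, in <module>
    go([588,-69,200],63.4);go([588,-69,200],-116.6)
    ~~^^^^^^^^^^^^^^^^^^^^
  File "h.py", line 27, in go
    print("jaw heading",cur.round(1),"tool y",M[:,1].round(3),"shift",(M.T@(np.array(P)-o["tcp_pos"])).round(1),"ry",round(-np.radians(d),3), "rv_full",R.from_matrix(M.T@np.array([[np.cos(np.radians(ang)),0,np.sin(np.radians(ang))],[np.sin(np.radians(ang)),0,-np.cos(np.radians(ang))],[0,-1,0]])).as_rotvec().round(3))
                                                                                                                                                        ~~~~~~~~~~~~~^^^^^^^^^^^^^^^^^^^^^^^^^^^^^^^^^^^^^^^^^^^^^^^^^^^^^^^^^^^^^^^^^^^^^^^^^^^^^^^^^^^^^^^^^^^^^^^^^^^^^^^^^^^^^^^^^^^^^^^^^^^^^^^^^^^
  File "scipy/spatial/transform/_rotation.pyx", line 1143, in scipy.spatial.transform._rotation.Rotation.from_matrix
ValueError: Non-positive determinant (left-handed or null coordinate frame) in rotation matrix 0: [[ 9.96765160e-01  6.62820264e-05 -8.03692218e-02]
 [-6.55026352e-05  9.99999998e-01  1.23340941e-05]
 [-8.03692224e-02  7.02979943e-06 -9.96765162e-01]].
```

```bash
sed -i 's/,0,np.sin(np.radians(ang))\]/,0,-np.sin(np.radians(ang))]/; s/,0,-np.cos(np.radians(ang))\]/,0,np.cos(np.radians(ang))]/' h.py
python3 -c "
from h import *
go([588,-69,200],63.4);go([588,-69,200],-116.6)"
```

```text
t 0.8 tcp [224.6 556.3 240.6] q [ 1.1   0.13  1.49 -0.    1.52 -0.09] F [-0.3 -0.3  0.3] gap 93.2
jaw heading 68.0 tool y [-0. -0. -1.] shift [-443.8   40.7 -571.1] ry 0.08 rv_full [ 0.    0.08 -0.  ]
t 0.8 tcp [224.6 556.3 240.6] q [ 1.1   0.13  1.49 -0.    1.52 -0.09] F [-0.3 -0.3  0.3] gap 93.2
jaw heading 68.0 tool y [-0. -0. -1.] shift [-443.8   40.7 -571.1] ry -3.061 rv_full [-0.    -3.061 -0.   ]
```

```bash
python3 -m handwheel '[{"hand":-1,"linear":[-27.5,0,-35.5],"rotation":[0,0,0]},{"hand":-1,"linear":[-27.5,0,-35.5],"rotation":[0,0,0]},{"hand":-1,"linear":[-27.5,0,-35.5],"rotation":[0,0,0]},{"hand":-1,"linear":[-27.5,0,-35.5],"rotation":[0,0,0]},{"hand":-1,"linear":[-27.5,0,-35.5],"rotation":[0,0,0]},{"hand":-1,"linear":[-27.5,0,-35.5],"rotation":[0,0,0]},{"hand":-1,"linear":[-27.5,0,-35.5],"rotation":[0,0,0]},{"hand":-1,"linear":[-27.5,0,-35.5],"rotation":[0,0,0]}]' 40
python3 -c "
from h import *
go([588,-69,240],63.4)"
```

```text
t: 1.6
tcp_pos: [408.8, 240.1, 240.1]
tcp_rot: [-0.584, -0.399, 0.398, 0.584]
wrist_force: [1.0, 1.1, -1.3]
finger_gap: 1.002
t 1.6 tcp [408.8 240.1 240.1] q [ 0.42 -0.22  1.83  0.    1.53 -0.78] F [ 1.   1.1 -1.3] gap 93.2
jaw heading 68.6 tool y [ 0.002  0.002 -1.   ] shift [-222.4   -0.3 -279.6] ry 0.091 rv_full [0.001 0.091 0.003]
```

```bash
python3 -m handwheel '[{"hand":-1,"linear":[-32,0,-40],"rotation":[0,0,0]},{"hand":-1,"linear":[-32,0,-40],"rotation":[0,0,0]},{"hand":-1,"linear":[-32,0,-40],"rotation":[0,0,0]},{"hand":-1,"linear":[-32,0,-40],"rotation":[0,0,0]},{"hand":-1,"linear":[-32,0,-40],"rotation":[0,0,0]},{"hand":-1,"linear":[-32,0,-40],"rotation":[0,0,0]},{"hand":-1,"linear":[-28,0,-38],"rotation":[0,0,0]},{"hand":-1,"linear":[0,0,0],"rotation":[0,0.09,0]}]'
cat > look.py <<'E'
import sys; from h import *
im=eyes.read_camera("wrist"); 
for t,z in [("key_grip",122),("latch_grip",118)]:
    for d in eyes.recognise("wrist",t)[:2]:
        u,v=d["position"][0]*640,d["position"][1]*400
        print(t,round(d["p"],2),round(u),round(v),atz("wrist",u,v,z).round(1))
cv2.imwrite(f"pics/{sys.argv[1]}.png",im)
E
python3 look.py w1;python3 -c "
from h import *
go([588,-69,240],63.4)"
```

```text
t: 2.4
tcp_pos: [584.7, -68.4, 241.3]
tcp_rot: [0.603, 0.373, -0.368, -0.602]
wrist_force: [-0.7, 0.8, 0.4]
finger_gap: 1.003
key_grip 0.88 324 211 [591.3 -64.3 122. ]
latch_grip 0.59 406 98 [528.2  52.5 118. ]
t 2.55 tcp [583.1 -63.6 242. ] q [-0.2   0.09  1.53  0.01  1.52 -1.31] F [-0.   0.2  1. ] gap 93.0
jaw heading 63.5 tool y [ 0.007  0.004 -1.   ] shift [-2.7  2.  -6.8] ry 0.001 rv_full [0.005 0.001 0.007]
```

View pics/w1.png

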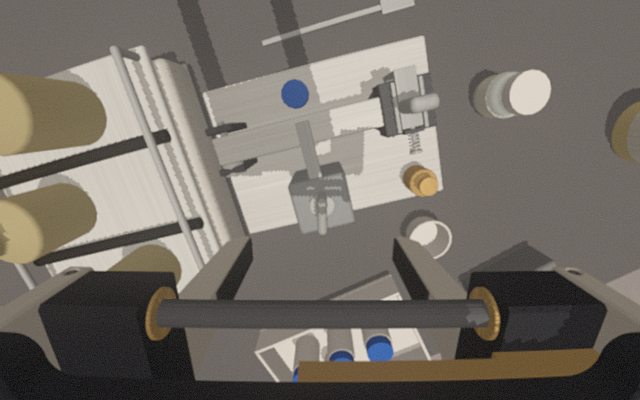

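Run:
```python
from h import *
im=eyes.read_camera("wrist"); a=cv2.resize(im[60:260,260:460],None,fx=3,fy=3,interpolation=2); cv2.imwrite("pics/w2.png",a); o,M=st(); print(o["tcp_pos"])
```

```text
[583.01890288 -62.82202087 242.18234357]
```

View pics/w2.png

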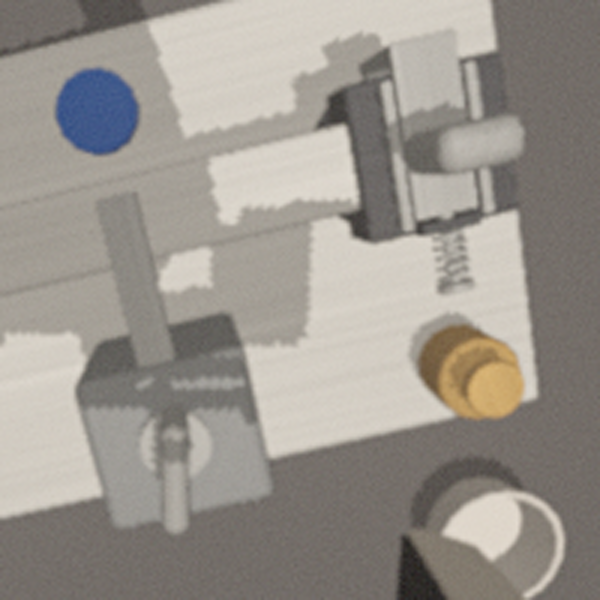

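Run:
```python
from h import *
f=lambda p,z:atz("wrist",260+p[0]/3,60+p[1]/3,z)
a,b=f((172,418),138),f((177,530),138); print("wing top",a.round(1),b.round(1),((a+b)/2).round(1),np.linalg.norm(a-b),np.degrees(np.arctan2(*(b-a)[1::-1])))
G=np.array([f(p,96) for p in [(82,412),(245,373),(270,492),(113,527)]]);print(G.round(),G.mean(0).round(1),"disk",f((174,445),97).round(1))
print("tab top",f((522,135),138).round(1))
c=G.mean(0); 
k=((a+b)/2); k[2]=122; go([k[0],k[1],135],np.degrees(np.arctan2(*(b-a)[1::-1]))+90)
```

```text
wing top [572.6 -60.8 138. ] [607.3 -76.5 138. ] [589.9 -68.6 138. ] 38.02983781818096 -24.32696297572958
[[ 567.  -95.   96.]
 [ 580.  -36.   96.]
 [ 626.  -47.   96.]
 [ 612. -106.   96.]] [596.  -70.9  96. ] disk [592.6 -70.5  97. ]
tab top [542.1  66.7 138. ]
t 2.6 tcp [583.  -62.8 242.2] q [-0.2   0.09  1.53  0.01  1.52 -1.31] F [-0.5  0.2  0.9] gap 93.1
jaw heading 63.6 tool y [ 0.008  0.004 -1.   ] shift [ -2.8 107.2  -8.2] ry -0.037 rv_full [ 0.005 -0.037  0.007]
```

```bash
python3 -m handwheel '[{"hand":-1,"linear":[-2.8,0,-8],"rotation":[0.005,-0.037,0.007]},{"hand":-1,"linear":[0,24,0],"rotation":[0,0,0]},{"hand":-1,"linear":[0,24,0],"rotation":[0,0,0]},{"hand":-1,"linear":[0,24,0],"rotation":[0,0,0]},{"hand":-1,"linear":[0,18,0],"rotation":[0,0,0]},{"hand":-1,"linear":[0,12,0],"rotation":[0,0,0]},{"hand":-1,"linear":[0,6,0],"rotation":[0,0,0]},{"hand":-1,"linear":[0,0,0],"rotation":[0,0,0]}]'
python3 -c "
from h import *
go([590.3,-69,127],65.7)"
```

```text
t: 3.4
tcp_pos: [589.1, -59.0, 135.9]
tcp_rot: [0.59, 0.395, -0.39, -0.586]
wrist_force: [-0.0, -0.4, -0.7]
finger_gap: 0.999
t 3.4 tcp [589.1 -59.  135.9] q [-0.19  0.17  1.64  0.    1.32 -1.36] F [-0.  -0.4 -0.7] gap 92.9
jaw heading 67.4 tool y [ 0.008 -0.001 -1.   ] shift [-8.8  8.9 -4.8] ry 0.03 rv_full [0.008 0.03  0.002]
```

```bash
python3 -m handwheel '[{"hand":-1,"linear":[-8.8,0,-4.8],"rotation":[0.008,0.03,0.002]},{"hand":-1,"linear":[0,4,0],"rotation":[0,0,0]},{"hand":-1,"linear":[0,4,0],"rotation":[0,0,0]},{"hand":-1,"linear":[0,0,0],"rotation":[0,0,0]},{"hand":-1,"linear":[0,0,0],"rotation":[0,0,0]},{"hand":-1,"linear":[0,0,0],"rotation":[0,0,0]},{"hand":-1,"linear":[0,0,0],"rotation":[0,0,0]},{"hand":-1,"linear":[0,0,0],"rotation":[0,0,0]}]'
python3 -c "
from h import *
go([590.3,-69,127],65.7)"
```

```text
t: 4.2
tcp_pos: [592.7, -70.4, 131.5]
tcp_rot: [0.596, 0.384, -0.382, -0.593]
wrist_force: [0.6, -0.2, -0.1]
finger_gap: 0.995
t 4.2 tcp [592.7 -70.4 131.5] q [-0.2   0.19  1.62  0.    1.32 -1.35] F [ 0.6 -0.2 -0.1] gap 92.5
jaw heading 65.6 tool y [ 0.005 -0.001 -1.   ] shift [0.3 4.4 2.8] ry -0.002 rv_full [ 0.005 -0.002  0.001]
```

```bash
python3 -m handwheel '[{"hand":-1,"linear":[0,5,2.8],"rotation":[0.005,0,0]},{"hand":-1,"linear":[0,1,0],"rotation":[0,0,0]},{"hand":1,"linear":[0,0,0],"rotation":[0,0,0]},{"hand":1,"linear":[0,0,0],"rotation":[0,0,0]},{"hand":1,"linear":[0,0,0],"rotation":[0,0,0]},{"hand":1,"linear":[0,0,0],"rotation":[0,0,0]},{"hand":1,"linear":[0,0,0],"rotation":[0,0,0]},{"hand":1,"linear":[0,0,0],"rotation":[0,0,0]}]' 40
python3 -c "
from h import *
go([590.3,-69,127],65.7);print(r.get_obs()['torque'])"
```

```text
t: 5.0
tcp_pos: [589.9, -69.0, 124.9]
tcp_rot: [-0.594, -0.384, 0.383, 0.595]
wrist_force: [-0.8, -0.6, -0.3]
finger_gap: 0.532
t 5.0 tcp [589.9 -69.  124.9] q [-0.2   0.2   1.63  0.    1.31 -1.35] F [-0.8 -0.6 -0.3] gap 49.5
jaw heading 65.6 tool y [ 0.     0.001 -1.   ] shift [ 0.2 -2.1 -0.4] ry -0.001 rv_full [-0.001 -0.001  0.001]
[-0.02016077  0.00967514  0.00517054]
```

Fingers need more time; close fully, then start turning.

```bash
python3 -m handwheel '[{"hand":1,"linear":[0,0,0],"rotation":[0,0,0]},{"hand":1,"linear":[0,0,0],"rotation":[0,0,0]},{"hand":1,"linear":[0,0,0],"rotation":[0,0,0]},{"hand":1,"linear":[0,0,0],"rotation":[0,0,0]},{"hand":1,"linear":[0,0,0],"rotation":[0,0,0]},{"hand":1,"linear":[0,0,0],"rotation":[0,0,0]},{"hand":1,"linear":[0,0,0],"rotation":[0,0.05,0]},{"hand":1,"linear":[0,0,0],"rotation":[0,0.1,0]}]' 40
python3 -c "
from h import *
go([590.3,-69,125],65.7);print(r.get_obs()['torque'])"
```

```text
t: 5.8
tcp_pos: [589.4, -70.3, 125.0]
tcp_rot: [0.622, 0.336, -0.337, -0.622]
wrist_force: [0.7, 1.1, -0.0]
finger_gap: 0.105
t 5.8 tcp [589.4 -70.3 125. ] q [-0.2   0.2   1.63 -0.    1.32 -1.2 ] F [ 0.7  1.1 -0. ] gap 9.8
jaw heading 56.9 tool y [-0.001 -0.    -1.   ] shift [ 1.5  0.  -0. ] ry -0.154 rv_full [-0.    -0.154 -0.001]
[ 0.06100333 -0.13529947  0.06759765]
```

```bash
python3 -m handwheel '[{"hand":1,"linear":[0,0,0],"rotation":[0,0.13,0]},{"hand":1,"linear":[0,0,0],"rotation":[0,0.13,0]},{"hand":1,"linear":[0,0,0],"rotation":[0,0.13,0]},{"hand":1,"linear":[0,0,0],"rotation":[0,0.13,0]},{"hand":1,"linear":[0,0,0],"rotation":[0,0.13,0]},{"hand":1,"linear":[0,0,0],"rotation":[0,0.13,0]},{"hand":1,"linear":[0,0,0],"rotation":[0,0.13,0]},{"hand":1,"linear":[0,0,0],"rotation":[0,0,0]}]' 40
python3 -c "
from h import *
go([590.3,-69,125],-80);print(r.get_obs()['torque'])"
```

```text
t: 6.6
tcp_pos: [591.5, -69.1, 125.0]
tcp_rot: [-0.707, -0.017, 0.014, 0.707]
wrist_force: [-1.1, -1.0, -0.1]
finger_gap: 0.103
t 6.6 tcp [591.5 -69.1 125. ] q [-0.2   0.2   1.63  0.    1.31 -0.25] F [-1.1 -1.  -0.1] gap 9.6
jaw heading 2.6 tool y [ 0.004  0.001 -1.   ] shift [-1.2 -0.   0.1] ry 1.441 rv_full [-0.003  1.441  0.003]
[-0.15967902  0.20960108  0.06548779]
```

```bash
python3 -m handwheel '[{"hand":1,"linear":[0,0,0],"rotation":[-0.003,0.13,0.003]},{"hand":1,"linear":[0,0,0],"rotation":[0,0.13,0]},{"hand":1,"linear":[0,0,0],"rotation":[0,0.13,0]},{"hand":1,"linear":[0,0,0],"rotation":[0,0.13,0]},{"hand":1,"linear":[0,0,0],"rotation":[0,0.13,0]},{"hand":1,"linear":[0,0,0],"rotation":[0,0.13,0]},{"hand":1,"linear":[0,0,0],"rotation":[0,0.13,0]},{"hand":1,"linear":[0,0,0],"rotation":[0,0.13,0]}]' 40
python3 -c "
from h import *
go([590.3,-69,125],-83.4);print(r.get_obs()['torque'])"
```

```text
t: 7.4
tcp_pos: [593.8, -70.2, 125.0]
tcp_rot: [0.621, -0.336, 0.341, -0.62]
wrist_force: [1.1, -1.2, -0.6]
finger_gap: 0.107
t 7.4 tcp [593.8 -70.2 125. ] q [-0.2   0.2   1.63 -0.    1.31  0.8 ] F [ 1.1 -1.2 -0.6] gap 9.9
jaw heading -57.2 tool y [ 0.006 -0.005 -1.   ] shift [-2.9 -0.  -2.3] ry 0.458 rv_full [-0.004  0.458  0.006]
[-0.36638463 -0.06419872  0.11544123]
```

```bash
python3 -m handwheel '[{"hand":1,"linear":[0,0,0],"rotation":[-0.004,0.1,0.006]},{"hand":1,"linear":[0,0,0],"rotation":[0,0.1,0]},{"hand":1,"linear":[0,0,0],"rotation":[0,0.1,0]},{"hand":1,"linear":[0,0,0],"rotation":[0,0.08,0]},{"hand":1,"linear":[0,0,0],"rotation":[0,0.05,0]},{"hand":1,"linear":[0,0,0],"rotation":[0,0.05,0]},{"hand":1,"linear":[0,0,0],"rotation":[0,0.05,0]},{"hand":1,"linear":[0,0,0],"rotation":[0,0.05,0]}]' 40
python3 -c "
from h import *
go([590.3,-69,125],-83.4);print(r.get_obs()['torque'])"
```

```text
t: 8.2
tcp_pos: [594.3, -71.7, 125.0]
tcp_rot: [0.501, -0.498, 0.501, -0.5]
wrist_force: [-0.1, -0.9, -0.7]
finger_gap: 0.107
t 8.2 tcp [594.3 -71.7 125. ] q [-0.2   0.21  1.62 -0.    1.32  1.37] F [-0.1 -0.9 -0.7] gap 9.9
jaw heading -89.9 tool y [ 0.001 -0.004 -1.   ] shift [-2.7 -0.  -4. ] ry -0.113 rv_full [-0.    -0.113  0.004]
[-0.21635157  0.12138684  0.25691965]
```

```bash
python3 -m handwheel '[{"hand":1,"linear":[0,0,0],"rotation":[0,0.05,0]},{"hand":1,"linear":[0,0,0],"rotation":[0,0.05,0]},{"hand":1,"linear":[0,0,0],"rotation":[0,0.05,0]},{"hand":1,"linear":[0,0,0],"rotation":[0,0.05,0]},{"hand":1,"linear":[0,0,0],"rotation":[0,0.05,0]},{"hand":1,"linear":[0,0,0],"rotation":[0,0.05,0]},{"hand":1,"linear":[0,0,0],"rotation":[0,0.05,0]},{"hand":1,"linear":[0,0,0],"rotation":[0,0,0]}]' 40
python3 -c "
from h import *
go([590.3,-69,125],-83.4);print(r.get_obs()['torque'])"
```

```text
t: 9.0
tcp_pos: [593.9, -72.0, 125.1]
tcp_rot: [0.415, -0.572, 0.575, -0.412]
wrist_force: [1.5, -1.0, -0.1]
finger_gap: 0.125
t 9.0 tcp [593.9 -72.  125.1] q [-0.2   0.21  1.62 -0.01  1.32  1.69] F [ 1.5 -1.  -0.1] gap 11.6
jaw heading -108.4 tool y [-0.001 -0.007 -1.   ] shift [-1.7  0.  -4.4] ry -0.436 rv_full [-0.    -0.436  0.007]
[-0.22003751  0.15300996  0.84972839]
```

```bash
python3 -m handwheel '[{"hand":-1,"linear":[0,0,0],"rotation":[0,0,0]},{"hand":-1,"linear":[0,0,0],"rotation":[0,0,0]},{"hand":-1,"linear":[0,0,0],"rotation":[0,0,0]},{"hand":-1,"linear":[0,0,0],"rotation":[0,0,0]},{"hand":-1,"linear":[0,-20,0],"rotation":[0,0,0]},{"hand":-1,"linear":[0,-30,0],"rotation":[0,0,0]},{"hand":-1,"linear":[0,-35,0],"rotation":[0,0,0]},{"hand":-1,"linear":[0,-35,0],"rotation":[0,0,0]}]' 40
python3 - <<'E'
from h import *
go([590.3,-69,240],-83.4)
im=eyes.read_camera("wrist"); cv2.imwrite("pics/w3.png",im)
c=proj("wrist",[565,-10,100]);print(c)
E
```

```text
t: 9.8
tcp_pos: [589.8, -70.3, 240.5]
tcp_rot: [-0.421, 0.574, -0.569, 0.412]
wrist_force: [0.1, 0.2, 0.2]
finger_gap: 0.765
t 9.8 tcp [589.8 -70.3 240.5] q [-0.2   0.13  1.49 -0.01  1.54  1.68] F [0.1 0.2 0.2] gap 71.1
jaw heading -107.8 tool y [-0.014 -0.002 -1.   ] shift [-1.4  0.4  0.1] ry -0.427 rv_full [ 0.014 -0.427  0.004]
[279.50169613 234.14058339]
```

View pics/w3.png

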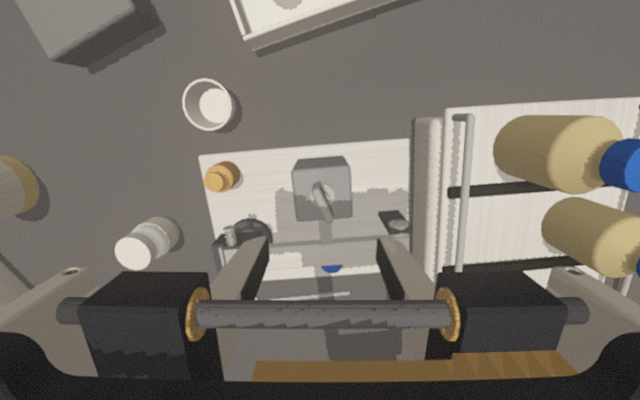

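Run:
```python
from h import *
im=cv2.imread("pics/w3.png"); cv2.imwrite("pics/w3c.png",cv2.resize(im[140:280,230:400],None,fx=4.2,fy=4.2,interpolation=2))
```

```text
(no output)
```

View pics/w3c.png

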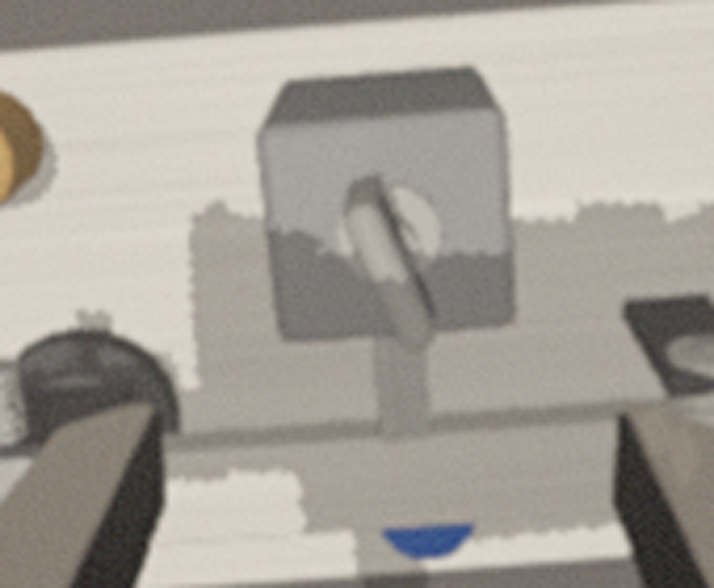

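Run:
```python
from h import *
f=lambda p,z:atz("wrist",230+p[0]/4.2,140+p[1]/4.2,z)
a,b=f((361,185),138),f((414,338),138); d=b-a
print(a.round(),b.round(),np.linalg.norm(d),np.degrees(np.arctan2(d[1],d[0])))
sx=np.array([np.cos(np.radians(-13)),np.sin(np.radians(-13))]); ball=np.array([536,54.])
print("bolt tip along shaker x", (f((402,435),86)[:2]-ball)@sx, "bar edge",(f((402,440),82)[:2]-ball)@sx,(f((220,440),82)[:2]-ball)@sx,(f((590,410),82)[:2]-ball)@sx)
```

```text
[616. -72. 138.] [577. -72. 138.] 38.61755113473298 -179.54640562157957
bolt tip along shaker x 19.603515735509816 bar edge 16.10691908028772 20.75350715673648 20.806799544812158
```

```bash
python3 -m handwheel '[{"hand":-1,"linear":[0,0,0],"rotation":[0.014,-0.14,0]},{"hand":-1,"linear":[0,0,0],"rotation":[0,-0.14,0]},{"hand":-1,"linear":[0,0,0],"rotation":[0,-0.14,0]},{"hand":-1,"linear":[0,0,0],"rotation":[0,-0.14,0]},{"hand":-1,"linear":[0,0,0],"rotation":[0,-0.14,0]},{"hand":-1,"linear":[0,0,0],"rotation":[0,-0.14,0]},{"hand":-1,"linear":[0,0,0],"rotation":[0,-0.14,0]},{"hand":-1,"linear":[0,0,0],"rotation":[0,-0.14,0]}]' 40
python3 -c "
from h import *
go([538,55,240],-13)"
```

```text
t: 10.65
tcp_pos: [595.4, -71.8, 253.1]
tcp_rot: [0.663, -0.241, 0.256, -0.661]
wrist_force: [0.2, 0.2, 0.2]
finger_gap: 1.0
t 10.65 tcp [595.4 -71.8 253.1] q [-0.2   0.11  1.49 -0.01  1.52  0.52] F [0.2 0.2 0.2] gap 93.0
jaw heading -41.1 tool y [ 0.019 -0.01  -1.   ] shift [-126.9   10.7   57.7] ry -0.491 rv_full [-0.    -0.491  0.022]
```

```bash
python3 -m handwheel '[{"hand":-1,"linear":[0,0,0],"rotation":[0,-0.13,0.022]},{"hand":-1,"linear":[0,0,0],"rotation":[0,-0.12,0]},{"hand":-1,"linear":[0,0,0],"rotation":[0,-0.12,0]},{"hand":-1,"linear":[0,0,0],"rotation":[0,-0.12,0]},{"hand":-1,"linear":[-21,3,27],"rotation":[0,0,0]},{"hand":-1,"linear":[-21,3,27],"rotation":[0,0,0]},{"hand":-1,"linear":[-21,3,27],"rotation":[0,0,0]},{"hand":-1,"linear":[-21,3,27],"rotation":[0,0,0]}]' 40
python3 - <<'E'
from h import *
r.get_obs(); eyes.read_camera("wrist"); eyes.read_camera("wrist")
im=eyes.read_camera("wrist")
go([538,55,240],-13)
print([ (d["p"],np.multiply(d["position"],[640,400]).round()) for d in eyes.recognise("wrist","latch_grip")])
u,v=proj("wrist",[538,55,118]).round().astype(int);print(u,v)
x0,y0=max(u-85,0),max(v-80,0);print(x0,y0)
cv2.imwrite("pics/w4.png",cv2.resize(im[y0:y0+140,x0:x0+170],None,fx=4,fy=4,interpolation=2))
E
```

```text
t: 11.45
tcp_pos: [534.7, 49.8, 239.7]
tcp_rot: [-0.702, 0.071, -0.073, 0.705]
wrist_force: [0.7, -0.2, 0.4]
finger_gap: 1.003
t 11.6 tcp [534.6  50.4 239.8] q [-0.   -0.04  1.67  0.    1.51  0.2 ] F [ 0.3 -0.2  0.2] gap 92.8
jaw heading -11.5 tool y [ 0.003  0.003 -1.   ] shift [ 2.4 -0.2  5.2] ry 0.026 rv_full [-0.004  0.026  0.002]
[(0.59, array([324., 197.]))]
324 200
239 120
```

View pics/w4.png

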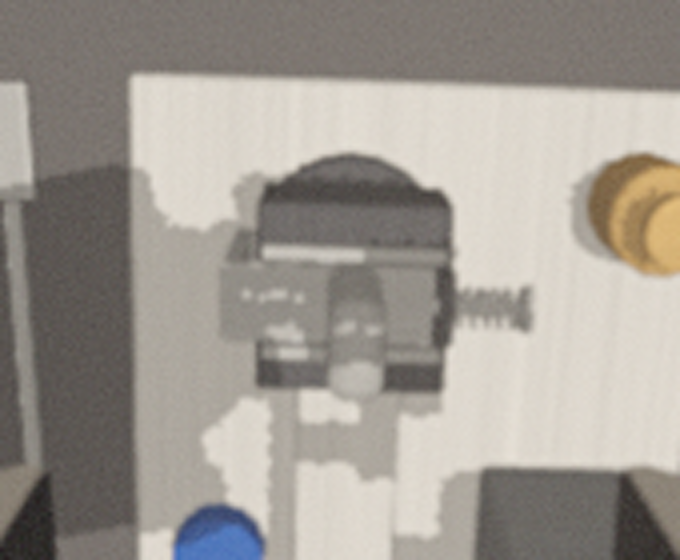

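Run:
```python
from h import *
f=lambda p,z:atz("wrist",239+p[0]/4,120+p[1]/4,z)
p=f((357,347),138); print(p, f((330,347),138)-f((384,347),138)); print(f((357,395),138)-f((357,265),138))
print("plate edge yaw",np.degrees(np.arctan2(*(f((660,86),12)-f((135,74),12))[1::-1])), "coupler sides", f((258,386),82).round(),f((443,390),82).round())
go([p[0],p[1],122],-13)
```

```text
[541.77673351  53.21823186 138.        ] [-12.37871966   2.552785     0.        ]
[ -6.16093572 -30.9764745    0.        ]
plate edge yaw -12.839444309231837 coupler sides [509.  30.  82.] [562.  18.  82.]
t 11.65 tcp [535.2  49.3 240. ] q [-0.01 -0.04  1.67  0.    1.51  0.2 ] F [ 0.8 -0.2  0.5] gap 93.2
jaw heading -11.6 tool y [ 0.003  0.003 -1.   ] shift [  5.3 118.    4.7] ry 0.025 rv_full [-0.004  0.025  0.003]
```

```bash
python3 -m handwheel '[{"hand":-1,"linear":[5,20,5],"rotation":[-0.004,0.025,0.003]},{"hand":-1,"linear":[0,25,0],"rotation":[0,0,0]},{"hand":-1,"linear":[0,25,0],"rotation":[0,0,0]},{"hand":-1,"linear":[0,15,0],"rotation":[0,0,0]},{"hand":-1,"linear":[0,8,0],"rotation":[0,0,0]},{"hand":-1,"linear":[0,0,0],"rotation":[0,0,0]},{"hand":-1,"linear":[0,0,0],"rotation":[0,0,0]},{"hand":-1,"linear":[0,0,0],"rotation":[0,0,0]}]' 40
python3 -c "
from h import *
go([541.5,53,121],-13)"
```

```text
t: 12.45
tcp_pos: [547.7, 45.7, 147.6]
tcp_rot: [0.703, -0.08, 0.085, -0.702]
wrist_force: [0.0, -0.0, -0.4]
finger_gap: 1.0
t 12.45 tcp [547.7  45.7 147.6] q [-0.01  0.05  1.74 -0.    1.34  0.23] F [ 0.  -0.  -0.4] gap 93.0
jaw heading -13.4 tool y [ 0.008 -0.003 -1.   ] shift [-7.9 26.5  5.7] ry -0.007 rv_full [ 0.001 -0.007  0.008]
```

```bash
python3 -m handwheel '[{"hand":-1,"linear":[-8,10,6],"rotation":[0.001,-0.007,0.008]},{"hand":-1,"linear":[0,10,0],"rotation":[0,0,0]},{"hand":-1,"linear":[0,6,0],"rotation":[0,0,0]},{"hand":0.2,"linear":[0,0,0],"rotation":[0,0,0]},{"hand":0.2,"linear":[0,0,0],"rotation":[0,0,0]},{"hand":0.2,"linear":[0,0,0],"rotation":[0,0,0]},{"hand":0.2,"linear":[0,0,0],"rotation":[0,0,0]},{"hand":0.2,"linear":[0,0,0],"rotation":[0,0,0]}]' 40
python3 -c "
from h import *
go([541.5,53,121],-13)"
```

```text
t: 13.25
tcp_pos: [542.3, 54.3, 121.6]
tcp_rot: [-0.702, 0.078, -0.081, 0.703]
wrist_force: [0.8, 0.3, 0.0]
finger_gap: 0.62
t 13.25 tcp [542.3  54.3 121.6] q [0.01 0.07 1.78 0.   1.29 0.23] F [0.8 0.3 0. ] gap 57.7
jaw heading -12.9 tool y [ 0.003  0.    -1.   ] shift [-0.5  0.6 -1.4] ry 0.001 rv_full [-0.001  0.001  0.003]
```

```bash
python3 -m handwheel '[{"hand":1,"linear":[0,0,0],"rotation":[0,0,0.003]},{"hand":1,"linear":[0,0,0],"rotation":[0,0,0]},{"hand":1,"linear":[0,0,0],"rotation":[0,0,0]},{"hand":1,"linear":[0,0,0],"rotation":[0,0,0]},{"hand":1,"linear":[0,0,0],"rotation":[0,0,0]},{"hand":1,"linear":[0,0,0],"rotation":[0,0,0]},{"hand":1,"linear":[0,0,0],"rotation":[0,0,0]},{"hand":1,"linear":[0,0,0],"rotation":[0,0,0]}]' 50
python3 -c "
from h import *
go([541.5,53,121],-13);print(r.get_obs()['torque'])"
```

```text
t: 14.05
tcp_pos: [539.6, 54.9, 122.2]
tcp_rot: [-0.702, 0.082, -0.078, 0.703]
wrist_force: [-0.3, -0.6, -0.5]
finger_gap: 0.144
t 14.05 tcp [539.6  54.9 122.2] q [0.01 0.07 1.77 0.   1.3  0.23] F [-0.3 -0.6 -0.5] gap 13.4
jaw heading -12.9 tool y [-0.006  0.002 -1.   ] shift [ 2.3  1.2 -1.5] ry 0.001 rv_full [-0.     0.001 -0.006]
[-0.20842223 -0.59167885 -0.198373  ]
```

```bash
python3 -m handwheel '[{"hand":1,"linear":[-4,0,0],"rotation":[0,0,0]},{"hand":1,"linear":[-4,0,0],"rotation":[0,0,0]},{"hand":1,"linear":[-4,0,0],"rotation":[0,0,0]},{"hand":1,"linear":[0,0,0],"rotation":[0,0,0]},{"hand":1,"linear":[0,0,0],"rotation":[0,0,0]},{"hand":1,"linear":[0,0,0],"rotation":[0,0,0]},{"hand":1,"linear":[0,0,0],"rotation":[0,0,0]},{"hand":1,"linear":[0,0,0],"rotation":[0,0,0]}]' 50
python3 -c "
from h import *
go([539.6,54.9,122.2],-13);print(r.get_obs()['torque'])"
```

```text
t: 14.85
tcp_pos: [532.0, 56.7, 122.4]
tcp_rot: [-0.702, 0.078, -0.083, 0.703]
wrist_force: [7.6, -0.8, -2.0]
finger_gap: 0.152
t 14.85 tcp [532.   56.7 122.4] q [0.01 0.04 1.81 0.   1.29 0.24] F [ 7.6 -0.8 -2. ] gap 14.1
jaw heading -13.1 tool y [ 0.007  0.001 -1.   ] shift [7.8 0.3 0. ] ry -0.001 rv_full [-0.003 -0.001  0.006]
[ 0.02441229  0.37613595 -0.0457224 ]
```

```bash
python3 -m handwheel '[{"hand":1,"linear":[-3,0,0],"rotation":[0,0,0.005]},{"hand":1,"linear":[-1,0,0],"rotation":[0,0,0]},{"hand":1,"linear":[-0.5,-4,-1.1],"rotation":[0.02,0,0]},{"hand":1,"linear":[-0.5,-4,-1.1],"rotation":[0.02,0,0]},{"hand":1,"linear":[-0.5,-4,-1.1],"rotation":[0.02,0,0]},{"hand":1,"linear":[0,-4,-1.1],"rotation":[0.02,0,0]},{"hand":1,"linear":[0,0,0],"rotation":[0,0,0]},{"hand":1,"linear":[0,0,0],"rotation":[0,0,0]}]' 50
python3 -c "
from h import *
go([539.6,54.9,122.2],-13);print(r.get_obs()['torque'])"
```

```text
t: 15.65
tcp_pos: [528.9, 51.7, 139.5]
tcp_rot: [-0.672, 0.073, -0.088, 0.732]
wrist_force: [7.1, -0.9, -3.7]
finger_gap: 0.15
t 15.65 tcp [528.9  51.7 139.5] q [-0.06 -0.02  1.83  0.09  1.3   0.15] F [ 7.1 -0.9 -3.7] gap 13.9
jaw heading -13.2 tool y [ 0.03   0.082 -0.996] shift [ 9.5 17.8  4.1] ry -0.003 rv_full [-0.087 -0.002  0.011]
[0.24564312 0.6258624  0.03107243]
```

```bash
python3 -m handwheel '[{"hand":1,"linear":[-0.5,-4.4,-1.2],"rotation":[0.022,0,0.01]},{"hand":1,"linear":[-0.3,-4.4,-1.2],"rotation":[0.022,0,0]},{"hand":1,"linear":[-0.3,-4.4,-1.2],"rotation":[0.022,0,0]},{"hand":1,"linear":[-0.3,-4.4,-1.2],"rotation":[0.022,0,0]},{"hand":1,"linear":[-0.3,-4.4,-1.2],"rotation":[0.022,0,0]},{"hand":1,"linear":[-0.3,-4.4,-1.2],"rotation":[0.022,0,0]},{"hand":1,"linear":[0,0,0],"rotation":[0,0,0]},{"hand":1,"linear":[0,0,0],"rotation":[0,0,0]}]' 50
python3 -c "
from h import *
go([539.6,54.9,122.2],-13);print(r.get_obs()['torque'])
o,M=st();print('theta',M[:,1]@[.225,.974,0],M[:,1]@[.974,-.225,0])"
```

```text
t: 16.45
tcp_pos: [527.1, 39.8, 165.5]
tcp_rot: [-0.62, 0.068, -0.093, 0.776]
wrist_force: [6.7, -0.0, -3.3]
finger_gap: 0.149
t 16.45 tcp [527.1  39.8 165.5] q [-0.17 -0.07  1.84  0.23  1.35  0.01] F [ 6.7 -0.  -3.3] gap 13.9
jaw heading -13.3 tool y [ 0.06   0.215 -0.975] shift [ 8.3 46.2  7.4] ry -0.004 rv_full [-0.225 -0.003  0.01 ]
[0.14112175 0.53547403 0.11419645]
theta 0.22254095434779517 0.009979032637620962
```

```bash
python3 -m handwheel '[{"hand":1,"linear":[-0.3,-4,-1.1],"rotation":[0.02,0,0.01]},{"hand":1,"linear":[-0.3,-4,-1.1],"rotation":[0.02,0,0]},{"hand":1,"linear":[-0.3,-4,-1.1],"rotation":[0.02,0,0]},{"hand":1,"linear":[0,-3,-0.8],"rotation":[0.015,0,0]},{"hand":1,"linear":[0,0,0],"rotation":[0,0,0]},{"hand":1,"linear":[0,0,0],"rotation":[0,0,0]},{"hand":1,"linear":[0,0,0],"rotation":[0,0,0]},{"hand":1,"linear":[0,0,0],"rotation":[0,0,0]}]' 50
python3 - <<'E'
from h import *
from scipy.optimize import brentq
go([539.6,54.9,122.2],-13)
o,M=st();print('theta',M[:,1]@[.225,.974,0])
th=brentq(lambda t:66+200*np.sin(t)+56.2*np.cos(t)-o["tcp_pos"][2],0,.9);print(th,"coupler rise",200*np.sin(th)-4.5*np.cos(th)+4.5)
a=eyes.read_camera("scene")[130:330,190:400]; b=eyes.read_camera("top")[120:310,270:480]
b=cv2.copyMakeBorder(b,0,10,0,0,0)
cv2.imwrite("pics/f.png",cv2.resize(np.hstack([a,b]),None,fx=1.9,fy=1.9,interpolation=2))
o,M=st();print(o["t"],o["tcp_pos"],np.abs(o["qd"]).max())
E
```

```text
t: 17.25
tcp_pos: [526.9, 31.5, 179.3]
tcp_rot: [-0.589, 0.066, -0.095, 0.8]
wrist_force: [5.9, -1.0, -1.5]
finger_gap: 0.149
t 17.25 tcp [526.9  31.5 179.3] q [-0.24 -0.08  1.84  0.31  1.38 -0.07] F [ 5.9 -1.  -1.5] gap 13.9
jaw heading -13.3 tool y [ 0.075  0.289 -0.954] shift [ 6.6 62.2  7.4] ry -0.005 rv_full [-0.303 -0.004  0.008]
theta 0.2984362463888967
0.3029443517902629 coupler rise 59.87127361473874
17.35 [526.95278162  31.54286643 179.31749027] 0.0009468265491546486
```

View pics/f.png

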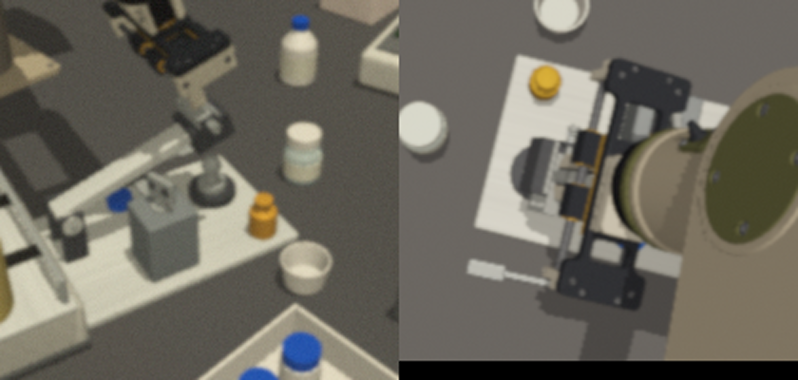

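```bash
python3 -c "
from h import *
r.close_job()"
```

```text
the job is handed in; nothing more can be done
```

I wound the key to its stop, pulled the latch, and lifted the coupler about 6 cm off its ball. I then handed the job in at about 17.4 s with the gripper still holding it.

- **Key:** I wound it clockwise in one grip, with no re-gripping. At the stop the wrist torque rose to about 0.85 N m and the jaws began to twist on the wing. The picture afterwards showed the wing turned about 2.7 rad from where it started. That puts it at about 2.9 rad, slightly more than the nominal 2.8, and I put the difference down to measuring error.
- **Transport bolt:** its tip measured about 20 mm from the arm's centre line. The bar's edge is at 15 mm by the given width, but measured 16 to 21 mm in the same picture, so the bolt being clear was marginal there. The arm then rose freely with only 1.5 to 4 N vertical force, which confirms it was off the bar.
- **Latch:** I gripped the tab and pulled it sideways, about 8 mm on the first pull and a few millimetres more before lifting. The spring pull was about 8 N, and the catch cleared the ball.
- **Final hold:** the coupler is about 60 mm above its seat, worked out from the gripper's height. The scene picture shows the coupler well clear of the ball. The arm was still, with joint speeds under 0.001 rad/s, a grip of 50 N and a jaw opening of 13.9 mm.
- **Other things on the bench:** those visible in the last pictures stood where they were before. The large media bottle was not in those pictures, but nothing passed near it.

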